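Slide a culture dish between the guide posts of a colony reader and shut its gate

ROBOT

A 6-joint arm with a two-finger parallel gripper is mounted at the origin on a cart in front of the work surface, level with it; the furniture and walls round the work are solid. World frame = base frame: x ahead of the robot, y to its left, z up, the work surface at z = 0. Lengths are in m, angles in rad, forces in N, time in s.
With the tool pointing down it reaches from about 0.3 to 0.875 m from the base axis. Payload 6.4 kg.
Tool frame: the origin (TCP) lies at the centre of the arm's flange, where the gripper is bolted on; the fingertips stand 173 mm ahead of it and the grasp point (between the pads) lies 155 mm ahead of it; z points along the fingers, x is the direction in which the jaws open and shut, and the axes are right-handed (so a half turn about z gives the same grasp; the last joint's range is limited). The gripper opens to 85 mm and grips with 20 to 120 N. Pads are 22 mm wide; open, the fingers measure 114 mm over their backs; the gripper's body (76 mm by 85 mm) begins 54 mm behind the grasp point. The pads swing forward as they close: fully open they stand 13 mm farther back than shut.
Start: joints at [-1.442, 0.181, 1.607, -0, 1.354, -0.206], TCP at [0.189, -0.543, 0.405] pointing down, gripper open.
Joint ranges: [-2.99, 2.99], [-0.89, 2.07], [0.3, 2.58], [-1.14, 4.28], [0, 2.63], [-3.12, 3.12]. Speed limits (rad/s): [2.57, 2.57, 3.01, 3.14, 3.14, 3.14].

INTERFACE

Orientations are given as a unit quaternion [w, x, y, z].
In Python, from bench import ctrl gives the robot as it stands. The module is installed in compiled form; this text tells all that it offers.
- The arm moves only by the tool move_arm, never from a script. Its argument "moves" is a list of rows, each an object of numbers: "gripper": the opening in per cent of the stroke, from 0 (shut) to 100 (fully open); "x", "y", "z": the shift along the tool's x, y, z in cm; "roll": the turn about the tool's z in degrees. In form: [{"gripper": .., "x": .., "y": .., "z": .., "roll": ..}, ...]. A call has 1 to 5 rows; each row shifts and turns the commanded pose from where the row before left it, along the tool's axes as they then stand; what a row does not reach is not made up. A row lasts 1/8 s, in which the tool goes at most 62.5 mm and 10.7 degrees, less where a joint would pass 70% of its speed; a pose out of reach is approached as far as the arm can. A call is refused whole if a number of a shift passes 6.25 or a number of a turn 10.7, either way. A call with a gripper value outside its range is refused whole. The fingers move at their own pace and stop on an object; the grip force is fixed at half the most. Time passes only in rows, so rows that do not move let the fingers close. It gives the time, the measured TCP pose, the force and the opening at its end, in the units of the state.
- ctrl.get_obs(): the state, without advancing time (a new reading comes with each control period).
- ctrl.camera(name): name is "scene" or "top" or "wrist"; returns a dict with "img" (400x640x3 uint8, red, green, blue), "fx", "fy", "cx", "cy" (pixels), "D" ([k1, k2, p1, p2, k3] as OpenCV has them; the pictures are not rectified), "world_from_camera" (4x4, takes a point from camera to world coordinates); the wrist camera has in their place "tool_from_camera" (4x4, takes a point from camera to tool coordinates, whose origin is the TCP and whose axes are the tool frame's). Camera axes: x right, y up, looking along -z (the intrinsics and any distortion apply to the point x, -y, -z); pixel columns grow to the right and rows downward; lengths in m; the calibration is good to about 2 mm. A picture is of the moment at which its call begins: read the wrist's pose just before it. There is no depth.
- ctrl.hand_in(): hands the job in, once; it reports no verdict.
The state is a dict: "time_s": time; "q": joint angles; "dq": joint speeds; "joint_efforts": joint torques, N m; "eef_pos": TCP position; "eef_rot": TCP orientation; "wrist_force": force on the tool from outside, world axes, zero at the start; "torque": the same for the moment, N m; "opening": opening from 0.0 (shut) to 1.0 (fully open).
Only numpy, scipy, OpenCV 4.12 (cv2) and the standard library are available. Lean on these libraries where they do the work, as an engineer would, in place of code of your own. Each camera call takes 0.05 s, during which the arm holds its last target. There are 200 camera calls.

TASK

Load the colony reader: with the fingertips, gently push the culture dish that lies by itself in front of the reader along the bench, in between the two guide posts and on until it is home against the two locating pins, then push the swing gate fully shut behind it. The dish's cover is loose, so never pick the dish up, tip it or squeeze it: it stays flat on the bench all the way. Leave the stacked spare dishes and the other things round about where they are.

Things in the scene. Friction and masses are not known exactly. Their poses are not given: they have to be found in the camera images.
- culture_dish: covered round glass petri dish with pale agar, 65 mm across (cover rim, 4 to 16 mm above its underside; the bottom below is 60 mm across), 16 mm high, 35 to 65 g, lying flat on the bench by itself in front of the reader. Slides freely on the bench. Origin: centre of its underside; z up
- reader: fixed white colony reader, 174 mm wide, on the bench; its bay is open to the front and floored by the bench itself (no step). Origin: bench level, where the dish's origin is when home, touching two locating pins (10 mm across, 14 high, at x = +31, y = +-21.5 mm). +x points into the bay (push direction), +y left of someone looking in, z up. Behind x = 46 mm a console, 50 mm high, reaches to x = 98
- entrance (a point): bench-level point midway between the two fixed upright steel guide posts, 45 mm in front of the reader's origin (x = -45, y = 0 in its frame). Posts: 16 mm across, 20 high, centres at y = +-42.5 mm, so the gap is 69 mm, 2 mm either side of the dish. Behind them cheeks 18 mm high, inner faces at y = +-42, outer at +-87 mm, run from x = -49 to +49
- gate (a joint): angle of the gate arm about point gate_pivot, rad: 0 = shut (arm along the reader's +y, across the entrance, at its stop); grows as it swings out to the front and round to the right; 1.57 = straight out (-x); limit 2.65. Starts at 2.2 to 2.55; light friction (about 1 N at the knob); stays where left. Aluminium arm 10 mm wide, 21 to 27 mm above the bench, 87 mm long from the pivot
- gate_pivot (a point): bench-level point on the gate's upright hinge axis: the centre of the right-hand guide post, x = -45, y = -42.5 mm in the reader's frame. A rubber pad hangs under the arm 42.5 mm from this axis (24 mm long, down to 4 mm above the bench), 12 mm proud of the arm's centreline on the inner side: shut, it stands just behind a dish that is home and presses one a few mm short home
- gate_knob (a point): middle of the black upright knob on the gate's arm: 12 mm across, from 27 to 43 mm above the bench, this point at 35 mm, 66 mm from the pivot axis. Push the knob or the arm sideways to swing the gate
- spare_dish_a: lower of two spare covered glass dishes stacked at the left of the bench, the same kind as the culture dish (65 mm across, 16 mm high); leave alone. Origin: centre of its underside
- spare_dish_b: upper dish of that stack, its underside 16 mm above the bench; leave alone. Origin: centre of its underside
- marker: black marker lying on the bench at the right, near its front edge, 126 mm long, 13 mm thick; leave alone. Origin: under its middle
- amber_bottle: small amber bottle with white cap, 52 mm across, 118 mm high, at the right; leave alone. Origin: centre of its underside
- tape_roll: roll of tape lying flat, 68 mm across, 19 mm high, at the right; leave alone. Origin: centre of its underside
- timer: white bench timer, 62 x 62 x 18 mm, at the right behind the bottle; leave alone. Origin: centre of its underside
- rubber_bulb: red rubber pipette bulb lying on the bench at the far right, 126 mm long, 50 mm thick; leave alone. Origin: under its middle
Not all that is in view belongs to the job. What is shaped like the culture_dish but orange or purple is not meant.

How it is judged:
By the outcome, as a careful person would: the job done as asked, in the order asked, and still so for the second after the job is handed in, with the robot touching nothing.
It also fails if it takes over 67 s, if anything falls off the work surface, if the arm or the gripper's body presses on something with over 40 N, if the wrist force passes 120 N, or if a joint passes its speed limit or range.

## Working session

There is one attempt and no reset: what is moved stays moved. The work goes in short steps, Python scripts to look and compute and a tool call to move; the robot and the scene stay as the last step left them, time stands still between calls to the robot, and variables do not carry over. Pictures are saved under pics/ and viewed, about 8 in all and at most 12, crops included, and the job is handed in when it is done.

Besides the shell and the picture viewer there is one more tool, called after ">>>" as name([rows], argument=value, ...), one row to a line, values as JSON. move_arm: Moves the arm, as the interface text tells. Its arguments: {"type":"object","properties":{"moves":{"type":"array","items":{"type":"object","properties":{"gripper":{"type":"number"},"x":{"type":"number"},"y":{"type":"number"},"z":{"type":"number"},"roll":{"type":"number"}}}}},"required":["moves"]}

```bash
mkdir -p pics; cat > h.py <<'E'
from bench import ctrl
import numpy as np, cv2
from scipy.spatial.transform import Rotation as R
def T_tool(o):
    T=np.eye(4); q=o["eef_rot"]; T[:3,:3]=R.from_quat([q[1],q[2],q[3],q[0]]).as_matrix(); T[:3,3]=o["eef_pos"]; return T
def cam(n,save=None):
    o=ctrl.get_obs(); c=ctrl.camera(n)
    c["T"]=np.array(c["world_from_camera"]) if "world_from_camera" in c else T_tool(o)@np.array(c["tool_from_camera"])
    c["K"]=np.array([[c["fx"],0,c["cx"]],[0,c["fy"],c["cy"]],[0,0,1.]]); c["D"]=np.array(c["D"],float)
    if save: cv2.imwrite("pics/"+save,c["img"][:,:,::-1]); np.save("pics/"+save+".npy",{k:c[k] for k in("T","K","D","img")},allow_pickle=True)
    return c
def load(s): return np.load("pics/"+s+".npy",allow_pickle=True).item()
def ray(c,uv,z):
    p=cv2.undistortPoints(np.array(uv,float).reshape(-1,1,2),c["K"],c["D"]).reshape(-1,2)
    d=np.c_[p[:,0],-p[:,1],-np.ones(len(p))]@c["T"][:3,:3].T; o=c["T"][:3,3]
    return o+d*((z-o[2])/d[:,2])[:,None]
def proj(c,P):
    P=np.atleast_2d(P); q=(P-c["T"][:3,3])@c["T"][:3,:3]; q=q*[1,-1,-1]
    return cv2.projectPoints(q,np.zeros(3),np.zeros(3),c["K"],c["D"])[0].reshape(-1,2)
E
python3 - <<'E'
from h import *
o=ctrl.get_obs(); print(o)
a=cam("top","top0.png"); b=cam("scene","scene0.png")
for c in(a,b): print(c["T"].round(3).tolist(),c["K"][0],c["D"])
E
```

```text
{'time_s': 0.0, 'q': array([-1.44230306e+00,  1.81584119e-01,  1.60801527e+00,  2.18175746e-05,
        1.35376240e+00, -2.06286676e-01]), 'dq': array([ 8.62915148e-04,  1.11225501e-03, -6.46345989e-05, -1.32822659e-03,
        1.18753893e-04,  4.48775591e-04]), 'joint_efforts': array([ 2.17634784e-03, -4.44859314e+01, -3.51340985e+01, -4.00786621e-05,
        8.96953046e-03,  5.77687828e-06]), 'eef_pos': array([ 0.18891718, -0.54281782,  0.40375613]), 'eef_rot': array([-6.56567743e-04,  8.15032465e-01, -5.79414617e-01, -5.92870300e-04]), 'wrist_force': array([-0.46438504,  0.21783608,  0.7382734 ]), 'torque': array([-0.00046417, -0.0169033 , -0.04197182]), 'opening': 1.000277516752844}
[[-0.02, 0.98, -0.196, 0.285], [-1.0, -0.018, 0.013, -0.041], [0.009, 0.196, 0.981, 1.406], [0.0, 0.0, 0.0, 1.0]] [448.52659315   0.         318.06014767] [-0.09293966  0.          0.          0.          0.        ]
[[0.654, 0.305, -0.693, -0.2], [-0.757, 0.261, -0.599, -0.755], [-0.002, 0.916, 0.401, 0.495], [0.0, 0.0, 0.0, 1.0]] [385.53121731   0.         316.84576693] [0.02154828 0.         0.         0.         0.        ]
```

View pics/top0.png

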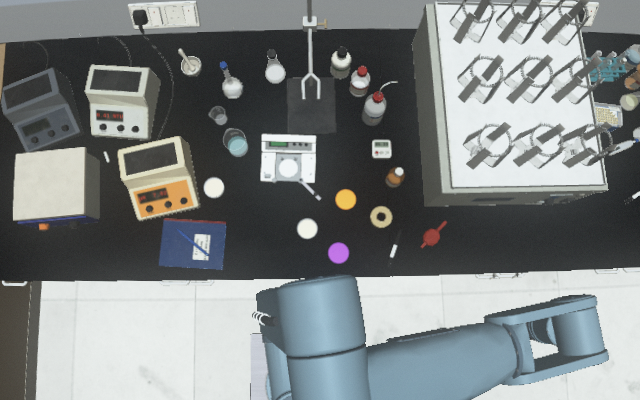

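View pics/scene0.png

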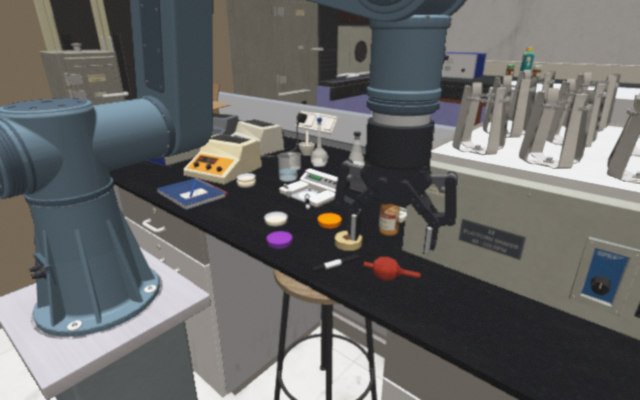

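The top view shows these candidates: lone pale dish (307,228), spare stack (214,187), orange (345,199), purple (338,253), and a pale disc in the reader (288,168). I choose (307,228) and will check it in a close crop.

```bash
python3 - <<'E'
from h import *
c=load("top0.png"); im=c["img"][:,:,::-1]
cv2.imwrite("pics/crop1.png",cv2.resize(im[125:270,190:370],None,fx=4,fy=4,interpolation=cv2.INTER_CUBIC)[:580])
print(ray(c,[(307,228)],.016),ray(c,[(288,168)],.0),ray(c,[(214,187)],.032),ray(c,[(338,253),(345,199),(381,216)],.016),ray(c,[(320,197)],.03))
E
```

```text
[[ 0.47088229 -0.02229242  0.016     ]] [[0.66996317 0.03644254 0.        ]] [[0.6039797  0.26845906 0.032     ]] [[ 0.39113467 -0.11683564  0.016     ]
 [ 0.56089097 -0.14387447  0.016     ]
 [ 0.50424799 -0.25555886  0.016     ]] [[ 0.56596614 -0.0647124   0.03      ]]
```

View pics/crop1.png

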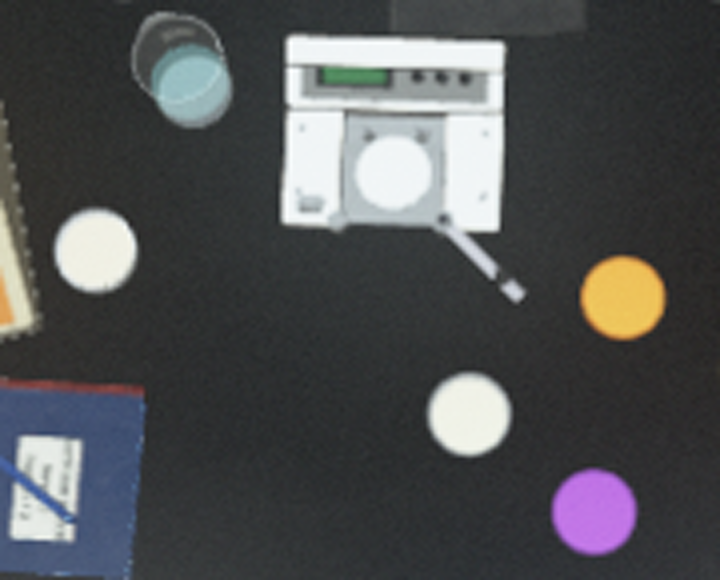

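The crop confirms the lone pale dish at (307,228). The disc in the reader is a floor marking, with pins, posts and the gate arm (out to front right) all visible. Next I'll get a rough reader frame and the wrist camera geometry.

```bash
python3 - <<'E'
from h import *
c=load("top0.png")
po=ray(c,[(337/4+190,220/4+125),(445/4+190,218/4+125)],.02); pi=ray(c,[(369/4+190,136/4+125),(421/4+190,137/4+125)],.014)
print(po,pi,np.linalg.norm(po[0]-po[1]),np.linalg.norm(pi[0]-pi[1]))
d=pi.mean(0)-po.mean(0); print(d,np.degrees(np.arctan2(d[1],d[0])),np.linalg.norm(d[:2]))
w=cam("wrist"); print(np.array(w["tool_from_camera"]).round(3),w["K"])
T=T_tool(ctrl.get_obs())
print("tool shift to (.47,-.03,.40):",T[:3,:3].T@(np.array([.47,-.03,.40])-T[:3,3])*100)
E
```

```text
[[ 0.62586528  0.07931862  0.02      ]
 [ 0.6258769  -0.00651294  0.02      ]] [[0.696519   0.05401961 0.014     ]
 [0.69488234 0.01211789 0.014     ]] 0.08583155416490544 0.0419336699292794
[ 0.06982958 -0.00333409 -0.006     ] -2.7335731122173748 0.06990912506998434
[[ 1.     0.    -0.001 -0.   ]
 [ 0.    -0.96  -0.279 -0.071]
 [-0.001  0.279 -0.96   0.031]
 [ 0.     0.     0.     1.   ]] [[329.40940858   0.         317.67507133]
 [  0.         329.40940858 197.46258712]
 [  0.           0.           1.        ]]
tool shift to (.47,-.03,.40): [-39.20549258 -43.39882003   0.4619141 ]
```

>>> move_arm([
  {"x": -3.2,"y": -4.3},
  {"x": -3.2,"y": -4.3},
  {"x": -3.2,"y": -4.3},
  {"x": -3.2,"y": -4.3},
  {"x": -3.2,"y": -4.3},
])

```text
validation failed for argument at $.mo...
```

>>> move_arm([
  {"x": -3.2,"y": -4.3},
  {"x": -3.2,"y": -4.3},
  {"x": -3.2,"y": -4.3},
  {"x": -3.2,"y": -4.3},
  {"x": -3.2,"y": -4.3},
])

```text
validation failed for argument at $.mo...
```

>>> move_arm([
  {"x": -3.2,"y": -4.3,"gripper": 30},
  {"x": -3.2,"y": -4.3},
  {},
  {},
])

```text
validation failed for argument at $.mo...
```

```bash
python3 - <<'E'
from h import *
w=cam("wrist","w1.png"); print(ctrl.get_obs()["opening"],w["T"].round(3))
E
```

```text
1.0036347684518594 [[ 0.329  0.907  0.264  0.256]
 [-0.944  0.316  0.091 -0.519]
 [-0.001 -0.279  0.96   0.373]
 [ 0.     0.     0.     1.   ]]
```

View pics/w1.png

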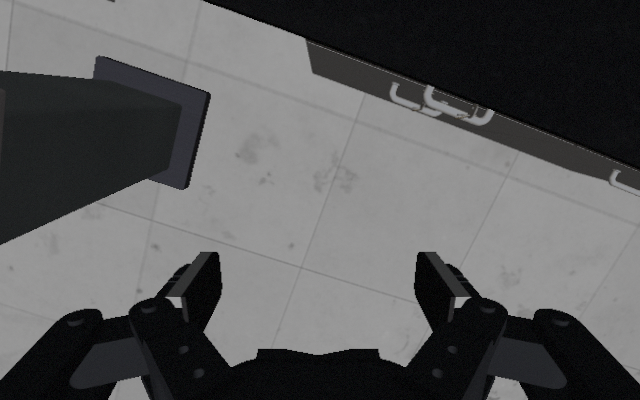

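The arm did not move: the picture still shows the floor and bench edge, with the fingers at the bottom. The rows need every field.

>>> move_arm([
  {"x": -3.2,"y": -4.3,"z": 0,"roll": 0,"gripper": 30},
  {"x": -3.2,"y": -4.3,"z": 0,"roll": 0,"gripper": 30},
  {"x": -3.2,"y": -4.3,"z": 0,"roll": 0,"gripper": 30},
  {"x": -3.2,"y": -4.3,"z": 0,"roll": 0,"gripper": 30},
  {"x": -3.2,"y": -4.3,"z": 0,"roll": 0,"gripper": 30},
])

```text
time_s: 0.82
eef_pos: [0.3401, -0.3197, 0.4047]
eef_rot: [-0.0, 0.815, -0.58, 0.0]
wrist_force: [0.9, -0.3, 0.8]
opening: 0.297
```

>>> move_arm([
  {"x": -3.2,"y": -4.3,"z": 0,"roll": 0,"gripper": 30},
  {"x": -3.2,"y": -4.3,"z": 0,"roll": 0,"gripper": 30},
  {"x": -3.2,"y": -4.3,"z": 0,"roll": 0,"gripper": 30},
  {"x": -3.2,"y": -4.3,"z": 0,"roll": 0,"gripper": 30},
  {"x": -3.2,"y": -4.3,"z": 0,"roll": 0,"gripper": 30},
])

```text
time_s: 1.45
eef_pos: [0.4906, -0.0979, 0.4048]
eef_rot: [0.0, 0.815, -0.579, 0.0]
wrist_force: [0.8, -0.6, 0.5]
opening: 0.298
```

>>> move_arm([
  {"x": -3.2,"y": -4.3,"z": 0,"roll": 0,"gripper": 30},
  {"x": -3.2,"y": -4.3,"z": 0,"roll": 0,"gripper": 30},
  {"x": 0,"y": 0,"z": 0,"roll": 0,"gripper": 30},
])

```text
time_s: 1.82
eef_pos: [0.5511, -0.0079, 0.4043]
eef_rot: [-0.0, 0.816, -0.577, -0.0]
wrist_force: [-1.1, -1.1, 0.6]
opening: 0.295
```

```bash
python3 - <<'E'
from h import *
w=cam("wrist","w2.png"); print(ctrl.get_obs()["opening"],w["T"].round(3))
E
```

```text
0.3006772140049065 [[ 0.333  0.905  0.263  0.618]
 [-0.943  0.32   0.093  0.016]
 [-0.    -0.279  0.96   0.374]
 [ 0.     0.     0.     1.   ]]
```

View pics/w2.png

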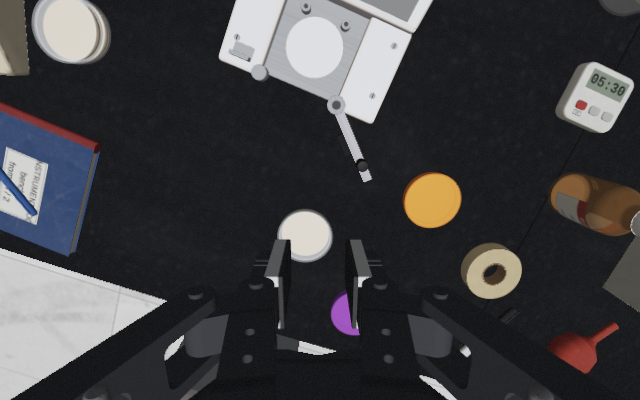

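The wrist view shows the dish at (304,235), posts at (260,72) and (337,105), pins at (306,8) and (346,26), and the gate knob at (362,165). The fingers are at the bottom.

```bash
cat >> h.py <<'E'
def circ(P):
    A=np.c_[2*P[:,:2],np.ones(len(P))]; s=np.linalg.lstsq(A,(P[:,:2]**2).sum(1),rcond=None)[0]
    return s[:2],np.sqrt(s[2]+s[0]**2+s[1]**2)
def frame(c,po,pi):
    W=np.r_[ray(c,po,.02)[:,:2],ray(c,pi,.014)[:,:2]]; M=np.array([[-45,42.5],[-45,-42.5],[31,21.5],[31,-21.5]])/1e3
    m,w=M.mean(0),W.mean(0); A=(M-m).T@(W-w); th=np.arctan2(A[0,1]-A[1,0],A[0,0]+A[1,1])
    Rm=np.array([[np.cos(th),-np.sin(th)],[np.sin(th),np.cos(th)]]); t=w-Rm@m
    return Rm,t,th,((W-t)@Rm-M)*1e3
E
python3 - <<'E'
from h import *
c=load("w2.png"); im=c["img"].astype(int)
g=cv2.cvtColor(c["img"],cv2.COLOR_RGB2GRAY)
for (u,v,r) in [(260,72,12),(337,105,12),(306,8,8),(346,26,8)]:
    s=g[max(0,v-r-4):v+r+5,u-r-4:u+r+5]; h=cv2.HoughCircles(cv2.resize(s,None,fx=4,fy=4,interpolation=cv2.INTER_CUBIC),cv2.HOUGH_GRADIENT,1,200,param1=80,param2=10,minRadius=12,maxRadius=44)
    print((u,v),None if h is None else (h[0,0]/4+[u-r-4,max(0,v-r-4),0]).round(1))
Rm,t,th,res=frame(c,[(260,72),(337,105)],[(306,8),(346,26)])
print("origin",t,"yaw",np.degrees(th),"res\n",res.round(1))
m=((im.min(2)>150)&(im[:,:,0]>im[:,:,2]+5)).astype(np.uint8); m[:200]=0;m[265:]=0;m[:,:270]=0;m[:,340:]=0
k=max(cv2.findContours(m,0,cv2.CHAIN_APPROX_NONE)[0],key=cv2.contourArea).reshape(-1,2)
print(k.min(0),k.max(0)); k=k[k[:,1]<238]
P=ray(c,k,.016); d,r=circ(P); print("dish",d,r,"in reader",(d-t)@Rm*1e3)
kn=ray(c,[(362,163)],.043)[0,:2]; q=(kn-t)@Rm*1e3-[-45,-42.5]; print("knob",kn,q,np.hypot(*q),np.arctan2(-q[0],q[1]))
E
```

```text
(260, 72) [258.9  72.1   8. ]
(337, 105) [336.1 104.9   4.4]
(306, 8) [306.4  10.4   4.2]
(346, 26) [345.6  25.6   3.9]
origin [0.66795728 0.03668481] yaw -2.739844471616915 res
 [[ 1.4 -0.2]
 [ 1.  -0.1]
 [-1.2  0.1]
 [-1.3  0.2]]
[282 211] [328 255]
dish [ 0.47393556 -0.01886784] 0.02689484143535415 in reader [-191.1444609   -64.76359116]
knob [ 0.57685742 -0.04615741] [-42.0357792  -44.60218937] 61.28916730707858 2.385808064405824
```

>>> move_arm([
  {"x": 0,"y": 0,"z": 0,"roll": -7.5,"gripper": 30},
  {"x": 0,"y": 0,"z": 0,"roll": -7.4,"gripper": 30},
  {"x": -1.15,"y": 4.3,"z": 0,"roll": 0,"gripper": 30},
  {"x": -1.15,"y": 4.3,"z": 0,"roll": 0,"gripper": 30},
  {"x": -1.15,"y": 4.3,"z": 0,"roll": 0,"gripper": 30},
])

```text
time_s: 2.5
eef_pos: [0.4221, -0.0557, 0.4044]
eef_rot: [0.0, 0.883, -0.469, -0.0]
wrist_force: [-0.8, -0.4, 0.4]
opening: 0.301
```

>>> move_arm([
  {"x": 0,"y": 0,"z": 5,"roll": 0,"gripper": 30},
  {"x": 0,"y": 0,"z": 5,"roll": 0,"gripper": 30},
  {"x": 0,"y": 0,"z": 5,"roll": 0,"gripper": 30},
  {"x": 0,"y": 0,"z": 5,"roll": 0,"gripper": 30},
  {"x": 0,"y": 0,"z": 0,"roll": 0,"gripper": 30},
])

```text
time_s: 3.12
eef_pos: [0.4213, -0.0545, 0.2015]
eef_rot: [0.001, 0.883, -0.47, -0.005]
wrist_force: [-0.3, 0.0, -0.2]
opening: 0.298
```

```bash
python3 - <<'E'
from h import *
o=ctrl.get_obs();T=T_tool(o);print(T.round(4))
w=cam("wrist","w3.png")
g=w["img"].copy()
d=np.array([.4725,-.020]); 
for a in np.linspace(0,6.28,40): cv2.circle(g,tuple(proj(w,[d[0]+.0325*np.cos(a),d[1]+.0325*np.sin(a),.016])[0].astype(int)),1,(255,0,0),-1)
cv2.imwrite("pics/w3a.png",g[:,:,::-1])
E
```

```text
[[ 0.559  -0.8291 -0.009   0.4213]
 [-0.8291 -0.559   0.0036 -0.0545]
 [-0.008   0.0054 -1.      0.2015]
 [ 0.      0.      0.      1.    ]]
```

View pics/w3a.png

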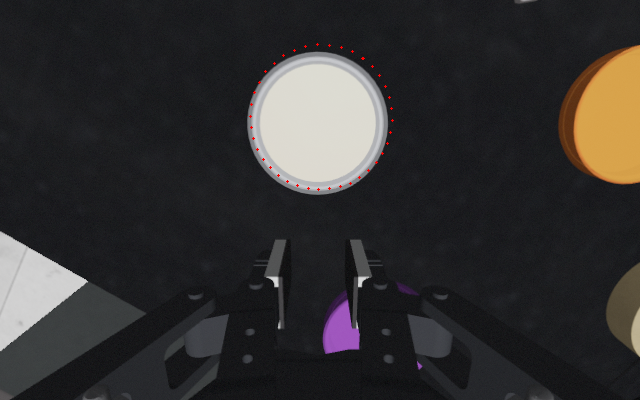

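The crop shows the dish at (317,123), centred within 1 px of the line between the fingertips. Now I descend behind it.

>>> move_arm([
  {"x": 0,"y": 0,"z": 1.1,"roll": 0,"gripper": 30},
  {"x": 0,"y": 0,"z": 1.1,"roll": 0,"gripper": 30},
  {"x": 0,"y": 0,"z": 0,"roll": 0,"gripper": 30},
])

```text
time_s: 3.55
eef_pos: [0.4239, -0.0546, 0.1828]
eef_rot: [0.0, 0.883, -0.469, 0.0]
wrist_force: [0.1, 1.2, 0.4]
opening: 0.3
```

```bash
cat > dish.py <<'E'
from h import *
import sys
t=np.array([.66796,.03668]); th=np.radians(-2.74); Rm=np.array([[np.cos(th),-np.sin(th)],[np.sin(th),np.cos(th)]])
o=ctrl.get_obs(); T=T_tool(o); c=cam("wrist",sys.argv[1]); im=c["img"].astype(int)
m=((im.min(2)>140)&(im[:,:,0]>im[:,:,2]+6)).astype(np.uint8); m[300:]=0; m[:,:200]=0; m[:,440:]=0
k=max(cv2.findContours(m,0,cv2.CHAIN_APPROX_NONE)[0],key=cv2.contourArea); print("agar px",cv2.boundingRect(k))
k=cv2.convexHull(k).reshape(-1,2)
P=ray(c,k,.013); d,r=circ(P); f=-T[:2,1]; l=-T[:2,0]
print("t",o["time_s"],"tcp",T[:3,3].round(4),"yaw",np.degrees(np.arctan2(f[1],f[0])).round(2),"F",np.round(o["wrist_force"],1))
print("dish",d.round(4),r.round(4),"in reader mm",((d-t)@Rm*1e3).round(1),"from tool fwd,left mm",((d-T[:2,3])@f*1e3).round(1),((d-T[:2,3])@l*1e3).round(1),"tool in reader",((T[:2,3]-t)@Rm*1e3).round(1))
E
python3 dish.py w4.png
```

```text
agar px (246, 68, 129, 130)
t 3.55 tcp [ 0.4239 -0.0546  0.1828] yaw 34.09 F [0.1 1.2 0.4]
dish [ 0.4698 -0.0196] 0.0269 in reader mm [-195.2  -65.7] from tool fwd,left mm 57.6 3.2 tool in reader [-239.4 -102.8]
```

>>> move_arm([
  {"x": -0.3,"y": 0,"z": 0.3,"roll": 0,"gripper": 30},
  {"x": 0,"y": -0.6,"z": 0,"roll": 0,"gripper": 30},
  {"x": 0,"y": -0.6,"z": 0,"roll": 0,"gripper": 30},
  {"x": 0,"y": -0.6,"z": 0,"roll": 0,"gripper": 30},
  {"x": 0,"y": -0.6,"z": 0,"roll": 0,"gripper": 30},
])

```text
time_s: 4.22
eef_pos: [0.4426, -0.0384, 0.1797]
eef_rot: [0.0, 0.883, -0.469, 0.0]
wrist_force: [-0.6, -0.7, 0.2]
opening: 0.301
```

```bash
python3 dish.py w5.png
```

```text
agar px (254, 109, 128, 125)
t 4.225 tcp [ 0.4426 -0.0384  0.1797] yaw 34.1 F [-0.6 -0.7  0.2]
dish [ 0.477  -0.0148] 0.0269 in reader mm [-188.2  -60.6] from tool fwd,left mm 41.7 0.2 tool in reader [-221.5  -85.7]
```

Contact was made as predicted (41.7 mm ahead of the tool, centred). Pushing on.

>>> move_arm([
  {"x": 0,"y": -0.7,"z": 0,"roll": 0,"gripper": 30},
  {"x": 0,"y": -0.7,"z": 0,"roll": 0,"gripper": 30},
  {"x": 0,"y": -0.7,"z": 0,"roll": 0,"gripper": 30},
  {"x": 0,"y": -0.7,"z": 0,"roll": 0,"gripper": 30},
  {"x": 0,"y": -0.7,"z": 0,"roll": 0,"gripper": 30},
])

```text
time_s: 4.9
eef_pos: [0.4715, -0.0187, 0.1797]
eef_rot: [0.0, 0.883, -0.469, -0.0]
wrist_force: [-0.7, -0.1, -0.6]
opening: 0.301
```

>>> move_arm([
  {"x": 0,"y": -0.7,"z": 0,"roll": 0,"gripper": 30},
  {"x": 0,"y": -0.7,"z": 0,"roll": 0,"gripper": 30},
  {"x": 0,"y": -0.7,"z": 0,"roll": 0,"gripper": 30},
  {"x": 0,"y": -0.6,"z": 0,"roll": 0,"gripper": 30},
  {"x": 0,"y": -0.5,"z": 0,"roll": 0,"gripper": 30},
])

```text
time_s: 5.52
eef_pos: [0.4979, -0.0009, 0.1797]
eef_rot: [0.0, 0.883, -0.469, -0.0]
wrist_force: [-0.0, 0.4, 0.2]
opening: 0.3
```

```bash
python3 dish.py w6.png
```

```text
agar px (254, 109, 128, 125)
t 5.525 tcp [ 0.4979 -0.0009  0.1797] yaw 34.09 F [-0.   0.4  0.2]
dish [0.5324 0.0227] 0.0269 in reader mm [-134.7  -20.4] from tool fwd,left mm 41.8 0.2 tool in reader [-168.   -45.6]
```

>>> move_arm([
  {"x": 0,"y": -0.7,"z": 0,"roll": 0,"gripper": 30},
  {"x": 0,"y": -0.7,"z": 0,"roll": 0,"gripper": 30},
  {"x": 0,"y": -0.7,"z": 0,"roll": 0,"gripper": 30},
  {"x": 0,"y": -0.7,"z": 0,"roll": 0,"gripper": 30},
  {"x": 0,"y": -0.5,"z": 0,"roll": 0,"gripper": 30},
])

```text
time_s: 6.2
eef_pos: [0.5254, 0.0177, 0.1797]
eef_rot: [-0.0, 0.883, -0.469, 0.0]
wrist_force: [0.1, -0.6, -0.1]
opening: 0.307
```

>>> move_arm([
  {"x": 0,"y": 1.5,"z": 0,"roll": 0,"gripper": 30},
  {"x": 0,"y": 1.5,"z": 0,"roll": 0,"gripper": 30},
  {"x": 0,"y": 0,"z": 0,"roll": 9.2,"gripper": 30},
  {"x": 0,"y": 0,"z": 0,"roll": 9.2,"gripper": 30},
  {"x": 0,"y": 0,"z": 0,"roll": 9.2,"gripper": 30},
])

```text
time_s: 6.82
eef_pos: [0.499, -0.0001, 0.1796]
eef_rot: [0.0, 0.744, -0.668, -0.0]
wrist_force: [-0.4, 0.6, -0.2]
opening: 0.301
```

>>> move_arm([
  {"x": 0,"y": 0,"z": 0,"roll": 9.2,"gripper": 30},
  {"x": 0,"y": 0,"z": 0,"roll": 0,"gripper": 30},
])

```text
time_s: 7.08
eef_pos: [0.4992, 0.0, 0.1796]
eef_rot: [-0.0, -0.69, 0.723, 0.0]
wrist_force: [-0.0, 0.4, -0.3]
opening: 0.296
```

```bash
python3 dish.py w7.png
```

```text
agar px (200, 64, 84, 134)
t 7.075 tcp [0.4992 0.     0.1796] yaw -2.68 F [-0.   0.4 -0.3]
dish [0.5596 0.0382] 0.0268 in reader mm [-108.3   -3.6] from tool fwd,left mm 58.5 41.0 tool in reader [-166.8  -44.7]
```

View pics/w7.png

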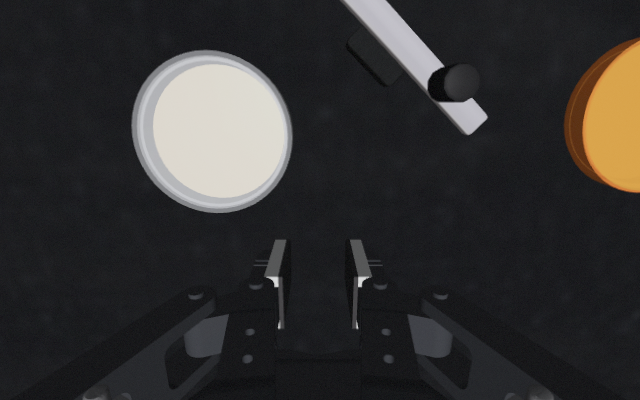

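View 7: the dish is at (213,130), the gate arm at upper right is clear of the path, and the fingers point along the bay axis. I move left to the bay axis and re-measure.

>>> move_arm([
  {"x": -1.5,"y": 0,"z": 0,"roll": 0,"gripper": 30},
  {"x": -1.5,"y": 0,"z": 0,"roll": 0,"gripper": 30},
  {"x": -1.2,"y": 0,"z": 0,"roll": 0,"gripper": 30},
  {"x": 0,"y": 0,"z": 0,"roll": 0,"gripper": 30},
])

```text
time_s: 7.62
eef_pos: [0.502, 0.0439, 0.1796]
eef_rot: [-0.0, -0.691, 0.723, 0.0]
wrist_force: [-0.5, -0.7, 0.4]
opening: 0.297
```

```bash
python3 dish.py w8.png; python3 - <<'E'
from h import *
c=load("w8.png"); cv2.imwrite("pics/w8v.png",c["img"][:,:,::-1])
t=np.array([.66796,.03668]); th=np.radians(-2.74); Rm=np.array([[np.cos(th),-np.sin(th)],[np.sin(th),np.cos(th)]])
for p in([-45,42.5],[-45,-42.5]): print(proj(c,np.r_[Rm@(np.array(p)/1e3)+t,.02]))
E
```

```text
agar px (255, 66, 131, 133)
t 7.625 tcp [0.502  0.0439 0.1796] yaw -2.57 F [-0.5 -0.7  0.4]
dish [0.5597 0.0406] 0.0268 in reader mm [-108.3   -1.3] from tool fwd,left mm 57.8 -0.7 tool in reader [-166.1   -0.8]
[[192.89355127 -48.65264473]]
[[441.44076124 -47.80223144]]
```

View pics/w8.png

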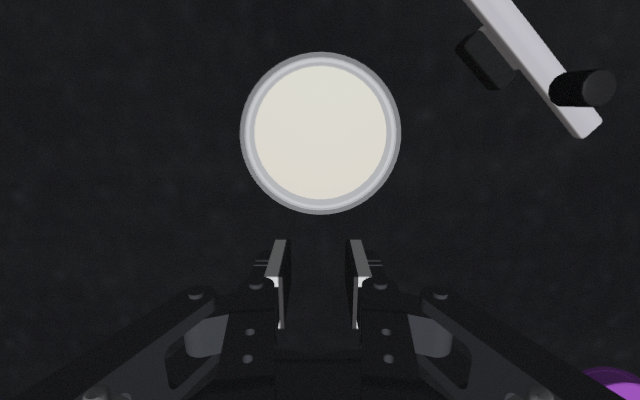

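View 8: the dish is at (320,132), centred ahead of the fingers, with the gate clear. I push to just short of the posts and then measure them from close by.

>>> move_arm([
  {"x": -0.1,"y": -0.8,"z": 0,"roll": 0,"gripper": 30},
  {"x": 0,"y": -0.8,"z": 0,"roll": 0,"gripper": 30},
  {"x": 0,"y": -0.7,"z": 0,"roll": 0,"gripper": 30},
  {"x": 0,"y": -0.7,"z": 0,"roll": 0,"gripper": 30},
  {"x": 0,"y": -0.7,"z": 0,"roll": 0,"gripper": 30},
])

```text
time_s: 8.3
eef_pos: [0.5396, 0.0416, 0.1796]
eef_rot: [-0.0, -0.69, 0.724, 0.0]
wrist_force: [-1.1, -0.7, 0.1]
opening: 0.3
```

>>> move_arm([
  {"x": 0,"y": -0.5,"z": 0,"roll": 0,"gripper": 30},
  {"x": 0,"y": -0.2,"z": 0,"roll": 0,"gripper": 30},
  {"x": 0,"y": 0,"z": 0,"roll": 0,"gripper": 30},
])

```text
time_s: 8.68
eef_pos: [0.5462, 0.0415, 0.1797]
eef_rot: [0.0, -0.69, 0.724, -0.0]
wrist_force: [-0.8, -0.9, -0.3]
opening: 0.297
```

```bash
python3 dish.py w9.png
```

```text
agar px (255, 107, 128, 125)
t 8.675 tcp [0.5462 0.0415 0.1797] yaw -2.72 F [-0.8 -0.9 -0.3]
dish [0.5888 0.0392] 0.0268 in reader mm [-79.2  -1.3] from tool fwd,left mm 42.7 -0.3 tool in reader [-121.9   -1.1]
```

View pics/w9.png

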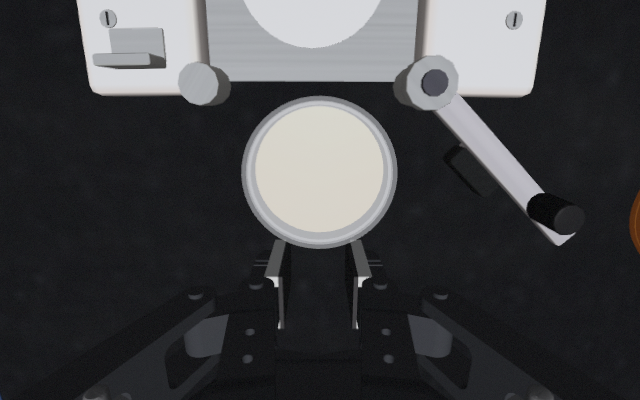

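View 9: posts at (200,83) and (433,82), the floor-plate edge from (208,80) to (416,80), and the dish at (319,171). The bay axis looks slightly left of the dish, so I quantify it.

```bash
python3 - <<'E'
from h import *
c=load("w9.png"); t=np.array([.66796,.03668]); th=np.radians(-2.74); Rm=np.array([[np.cos(th),-np.sin(th)],[np.sin(th),np.cos(th)]])
f=lambda u,z:((ray(c,u,z)[:,:2]-t)@Rm*1e3).round(1)
print("posts",f([(198.5,82)],.02),"z.02/.03",f([(433,82)],.02),f([(433,82)],.03))
print("plate",f([(208,80),(416,80)],0))
k=[]
m=cv2.inRange(c["img"],(200,200,200),(255,255,255)); m[48:]=0;m[:,:235]=0;m[:,390:]=0
n=max(cv2.findContours(m,0,cv2.CHAIN_APPROX_NONE)[0],key=cv2.contourArea).reshape(-1,2); n=n[(n[:,1]>2)]
print("disc",[(x*1).round(4) for x in circ(f(n,0))])
im=c["img"].astype(int); g=im.min(2)
print("row30",[i for i in range(180,460) if abs(g[30,i]-g[30,i-2])>30],"row60",[i for i in range(160,480) if abs(g[60,i]-g[60,i-2])>30])
# dish outer rim at z .010 widest
r=g[171]; e=[i for i in range(230,410) if abs(r[i]-r[i-2])>30]; print(e)
E
```

```text
posts [[-43.4  43.7]] z.02/.03 [[-43.4 -43.8]] [[-43.9 -40.5]]
plate [[-41.5  46.3]
 [-41.5 -43.1]]
disc [array([1.595 , 1.7185]), np.float64(30.012)]
row30 [198, 199, 208, 209, 266, 267, 359, 416, 417, 424, 425, 426, 427, 428] row60 [166, 167, 168, 200, 201, 202, 210, 211, 414, 415, 419, 420, 450]
[241, 242, 243, 246, 247, 393, 394, 397, 398, 399]
```

>>> move_arm([
  {"x": -0.1,"y": -0.4,"z": 0,"roll": 0,"gripper": 30},
  {"x": -0.1,"y": -0.4,"z": 0,"roll": 0,"gripper": 30},
  {"x": -0.1,"y": -0.4,"z": 0,"roll": 0,"gripper": 30},
  {"x": 0,"y": -0.4,"z": 0,"roll": 0,"gripper": 30},
  {"x": 0,"y": 0,"z": 0,"roll": 0,"gripper": 30},
])

```text
time_s: 9.35
eef_pos: [0.5626, 0.0437, 0.1797]
eef_rot: [0.0, -0.69, 0.724, -0.0]
wrist_force: [0.5, 0.4, -0.6]
opening: 0.303
```

```bash
python3 dish.py w10.png
```

```text
agar px (255, 106, 128, 126)
t 9.35 tcp [0.5626 0.0437 0.1797] yaw -2.72 F [ 0.5  0.4 -0.6]
dish [0.6053 0.0415] 0.0268 in reader mm [-62.8   1.8] from tool fwd,left mm 42.7 -0.2 tool in reader [-105.6    1.9]
```

>>> move_arm([
  {"x": 0.03,"y": -0.5,"z": 0,"roll": 0,"gripper": 30},
  {"x": 0,"y": -0.5,"z": 0,"roll": 0,"gripper": 30},
  {"x": 0,"y": -0.5,"z": 0,"roll": 0,"gripper": 30},
  {"x": 0,"y": -0.5,"z": 0,"roll": 0,"gripper": 30},
  {"x": 0,"y": -0.5,"z": 0,"roll": 0,"gripper": 30},
])

```text
time_s: 10.02
eef_pos: [0.5875, 0.0422, 0.1796]
eef_rot: [-0.0, -0.69, 0.724, 0.0]
wrist_force: [-0.4, 0.6, -0.1]
opening: 0.304
```

```bash
python3 dish.py w11.png
```

```text
agar px (255, 108, 128, 125)
t 10.025 tcp [0.5875 0.0422 0.1796] yaw -2.72 F [-0.4  0.6 -0.1]
dish [0.6297 0.0399] 0.0268 in reader mm [-38.4   1.4] from tool fwd,left mm 42.2 -0.2 tool in reader [-80.6   1.7]
```

>>> move_arm([
  {"x": 0,"y": -0.5,"z": 0,"roll": 0,"gripper": 30},
  {"x": 0,"y": -0.5,"z": 0,"roll": 0,"gripper": 30},
  {"x": 0,"y": -0.5,"z": 0,"roll": 0,"gripper": 30},
  {"x": 0,"y": -0.5,"z": 0,"roll": 0,"gripper": 30},
  {"x": 0,"y": -0.5,"z": 0,"roll": 0,"gripper": 30},
])

```text
time_s: 10.7
eef_pos: [0.6125, 0.041, 0.1797]
eef_rot: [0.0, -0.69, 0.724, -0.0]
wrist_force: [-0.9, -0.3, -0.8]
opening: 0.303
```

>>> move_arm([
  {"x": 0,"y": -0.4,"z": 0,"roll": 0,"gripper": 30},
  {"x": 0,"y": -0.3,"z": 0,"roll": 0,"gripper": 30},
  {"x": 0,"y": -0.2,"z": 0,"roll": 0,"gripper": 30},
  {"x": 0,"y": 0,"z": 0,"roll": 0,"gripper": 30},
])

```text
time_s: 11.2
eef_pos: [0.6213, 0.0406, 0.1797]
eef_rot: [0.0, -0.69, 0.724, -0.0]
wrist_force: [0.4, 0.4, 0.4]
opening: 0.3
```

```bash
python3 dish.py w12.png
```

```text
agar px (255, 107, 128, 125)
t 11.2 tcp [0.6213 0.0406 0.1797] yaw -2.72 F [0.4 0.4 0.4]
dish [0.6637 0.0383] 0.0268 in reader mm [-4.3  1.4] from tool fwd,left mm 42.5 -0.3 tool in reader [-46.8   1.7]
```

>>> move_arm([
  {"x": 0,"y": -0.15,"z": 0,"roll": 0,"gripper": 30},
  {"x": 0,"y": -0.15,"z": 0,"roll": 0,"gripper": 30},
  {"x": 0,"y": -0.15,"z": 0,"roll": 0,"gripper": 30},
  {"x": 0,"y": 0,"z": 0,"roll": 0,"gripper": 30},
])

```text
time_s: 11.75
eef_pos: [0.6258, 0.0404, 0.1797]
eef_rot: [0.0, -0.69, 0.724, -0.0]
wrist_force: [0.7, 0.2, -0.6]
opening: 0.301
```

>>> move_arm([
  {"x": 0,"y": -0.1,"z": 0,"roll": 0,"gripper": 30},
  {"x": 0,"y": 0,"z": 0,"roll": 0,"gripper": 30},
])

```text
time_s: 12.0
eef_pos: [0.6267, 0.0403, 0.1797]
eef_rot: [0.0, -0.69, 0.724, 0.0]
wrist_force: [-0.8, -0.7, -0.5]
opening: 0.301
```

```bash
python3 dish.py w13.png
```

```text
agar px (255, 108, 128, 125)
t 12.0 tcp [0.6267 0.0403 0.1797] yaw -2.72 F [-0.8 -0.7 -0.5]
dish [0.6689 0.0381] 0.0268 in reader mm [0.9 1.5] from tool fwd,left mm 42.3 -0.2 tool in reader [-41.4   1.7]
```

View pics/w13.png

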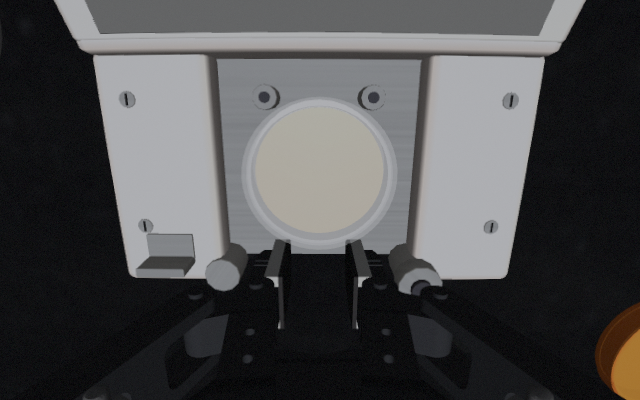

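View 13: the dish is at (319,172) in the bay with the pins at (265,97) and (372,97). Only about 1 mm remains, so I creep until contact force shows.

>>> move_arm([
  {"x": 0,"y": -0.08,"z": 0,"roll": 0,"gripper": 30},
  {"x": 0,"y": 0,"z": 0,"roll": 0,"gripper": 30},
])

```text
time_s: 12.3
eef_pos: [0.6275, 0.0403, 0.1797]
eef_rot: [0.0, -0.69, 0.724, -0.0]
wrist_force: [0.4, -0.0, 0.1]
opening: 0.299
```

>>> move_arm([
  {"x": 0,"y": -0.06,"z": 0,"roll": 0,"gripper": 30},
  {"x": 0,"y": 0,"z": 0,"roll": 0,"gripper": 30},
])

```text
time_s: 12.55
eef_pos: [0.6281, 0.0403, 0.1797]
eef_rot: [0.0, -0.69, 0.724, -0.0]
wrist_force: [-1.3, 0.4, 0.0]
opening: 0.302
```

```bash
python3 dish.py w14.png; python3 - <<'E'
from h import *
c=load("w14.png"); t=np.array([.66796,.03668]); th=np.radians(-2.74); Rm=np.array([[np.cos(th),-np.sin(th)],[np.sin(th),np.cos(th)]])
g=cv2.cvtColor(c["img"],cv2.COLOR_RGB2GRAY)[60:120,240:400]
h=cv2.HoughCircles(cv2.resize(g,None,fx=4,fy=4,interpolation=cv2.INTER_CUBIC),cv2.HOUGH_GRADIENT,1,200,param1=80,param2=15,minRadius=16,maxRadius=60)[0]/4+[240,60,0]
print(h[:3],(ray(c,h[:3,:2],.014)[:,:2]-t)@Rm*1e3)
E
```

```text
agar px (255, 108, 128, 125)
t 12.55 tcp [0.6281 0.0403 0.1797] yaw -2.72 F [-1.3  0.4  0. ]
dish [0.6703 0.038 ] 0.0268 in reader mm [2.2 1.5] from tool fwd,left mm 42.2 -0.2 tool in reader [-40.    1.7]
[[268.375      101.125       11.85000038]
 [374.875      101.625       13.47500038]] [[ 31.45660532  21.39582303]
 [ 31.28915333 -20.66048645]]
```

>>> move_arm([
  {"x": 0,"y": -0.06,"z": 0,"roll": 0,"gripper": 30},
  {"x": 0,"y": 0,"z": 0,"roll": 0,"gripper": 30},
])

```text
time_s: 12.85
eef_pos: [0.6287, 0.0402, 0.1797]
eef_rot: [-0.0, -0.69, 0.724, -0.0]
wrist_force: [0.3, 0.8, 0.2]
opening: 0.301
```

>>> move_arm([
  {"x": 0,"y": -0.06,"z": 0,"roll": 0,"gripper": 30},
  {"x": 0,"y": 0,"z": 0,"roll": 0,"gripper": 30},
])

```text
time_s: 13.1
eef_pos: [0.6292, 0.0402, 0.1796]
eef_rot: [-0.0, -0.69, 0.724, 0.0]
wrist_force: [-1.1, -0.1, -0.0]
opening: 0.3
```

```bash
python3 dish.py w15.png
```

```text
agar px (256, 108, 127, 125)
t 13.1 tcp [0.6292 0.0402 0.1796] yaw -2.72 F [-1.1 -0.1 -0. ]
dish [0.6712 0.038 ] 0.0268 in reader mm [3.2 1.4] from tool fwd,left mm 42.1 -0.3 tool in reader [-38.9   1.7]
```

>>> move_arm([
  {"x": 0,"y": -0.06,"z": 0,"roll": 0,"gripper": 30},
  {"x": 0,"y": 0,"z": 0,"roll": 0,"gripper": 30},
])

```text
time_s: 13.4
eef_pos: [0.6296, 0.0402, 0.1796]
eef_rot: [-0.0, -0.69, 0.724, 0.0]
wrist_force: [-3.1, 1.3, 1.5]
opening: 0.305
```

>>> move_arm([
  {"x": 0,"y": -0.06,"z": 0,"roll": 0,"gripper": 30},
  {"x": 0,"y": 0,"z": 0,"roll": 0,"gripper": 30},
])

```text
time_s: 13.65
eef_pos: [0.6299, 0.0403, 0.1795]
eef_rot: [-0.001, -0.69, 0.724, 0.001]
wrist_force: [-6.0, 1.7, 3.4]
opening: 0.298
```

```bash
python3 dish.py w16.png
```

```text
agar px (256, 109, 128, 125)
t 13.65 tcp [0.6299 0.0403 0.1795] yaw -2.71 F [-6.   1.7  3.4]
dish [0.6715 0.0379] 0.0268 in reader mm [3.4 1.4] from tool fwd,left mm 41.6 -0.3 tool in reader [-38.2   1.8]
```

Contact at about 6 N, and the dish stopped advancing: it is home. I back straight off, and measure the gate from w9.

>>> move_arm([
  {"x": 0,"y": 0.5,"z": 0,"roll": 0,"gripper": 30},
  {"x": 0,"y": 2.5,"z": 0,"roll": 0,"gripper": 30},
  {"x": 0,"y": 3,"z": 0,"roll": 0,"gripper": 30},
  {"x": 0,"y": 3,"z": 0,"roll": 0,"gripper": 30},
  {"x": 0,"y": 1,"z": -6,"roll": 0,"gripper": 0},
])

```text
time_s: 14.32
eef_pos: [0.5267, 0.0452, 0.2358]
eef_rot: [-0.003, -0.69, 0.724, 0.004]
wrist_force: [0.8, -0.2, 1.0]
opening: 0.098
```

>>> move_arm([
  {"x": 0,"y": 0,"z": -6,"roll": 0,"gripper": 0},
  {"x": 0,"y": 0,"z": 0,"roll": 0,"gripper": 0},
  {"x": 0,"y": 0,"z": 0,"roll": 0,"gripper": 0},
])

```text
time_s: 14.7
eef_pos: [0.5305, 0.0449, 0.2999]
eef_rot: [0.0, -0.69, 0.724, -0.001]
wrist_force: [0.1, 0.1, -0.2]
opening: 0.002
```

```bash
python3 - <<'E'
from h import *
c=cam("wrist","w17.png"); o=ctrl.get_obs(); print(o["eef_pos"],o["q"],o["opening"])
t=np.array([.6712,.0379]); th=np.radians(-2.74); Rm=np.array([[np.cos(th),-np.sin(th)],[np.sin(th),np.cos(th)]])
w9=load("w9.png"); kn=(ray(w9,[(568,219)],.043)[0,:2]-t)@Rm*1e3; q=kn-[-45,-42.5]; print(kn,np.hypot(*q),np.arctan2(-q[0],q[1]))
for n,p in dict(pinL=[31,21.5,14],pinR=[31,-21.5,14],dish=[0,0,16],pivot=[-45,-42.5,27],knob=[*kn,43]).items(): print(n,proj(c,np.r_[Rm@(np.array(p[:2])/1e3)+t,p[2]/1e3]).round(0))
E
```

```text
[0.53014849 0.04489413 0.29877805] [-1.38783587e-01  2.08717448e-01  1.80513479e+00  1.84033262e-05
  1.12860415e+00  1.47954678e+00] 0.0002606247995133979
[-92.5473643  -89.57422808] 66.90840605750837 2.3511942332271873
pinL [[286. -51.]]
pinR [[350. -51.]]
dish [[318.  -2.]]
pivot [[380.  66.]]
knob [[449. 138.]]
```

View pics/w17.png

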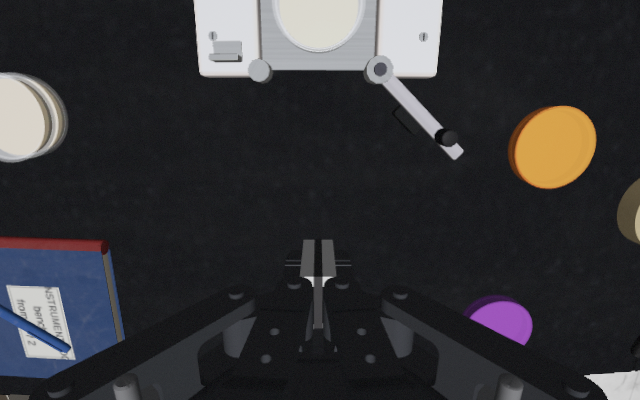

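View 11: the dish is in the bay at (318,10), the knob at (447,137) matches the prediction (449,138), and the pivot is at (379,69). I go over to the reader side of the knob with the fingers shut and turn.

>>> move_arm([
  {"x": 3.8,"y": -2.42,"z": 0,"roll": 0,"gripper": 0},
  {"x": 3.8,"y": -2.42,"z": 0,"roll": 0,"gripper": 0},
  {"x": 3.8,"y": -2.42,"z": 0,"roll": 0,"gripper": 0},
  {"x": 0,"y": 0,"z": 0,"roll": -10.4,"gripper": 0},
  {"x": 0,"y": 0,"z": 0,"roll": -10.4,"gripper": 0},
])

```text
time_s: 15.38
eef_pos: [0.5972, -0.0731, 0.2969]
eef_rot: [0.001, 0.811, -0.585, -0.002]
wrist_force: [0.6, 0.6, -0.6]
opening: -0.003
```

>>> move_arm([
  {"x": 0,"y": 0,"z": 0,"roll": -10.4,"gripper": 0},
  {"x": 0,"y": 0,"z": 0,"roll": -10.4,"gripper": 0},
  {"x": 0,"y": 0,"z": 0,"roll": -10.4,"gripper": 0},
  {"x": 0,"y": 0,"z": 0,"roll": -10.4,"gripper": 0},
  {"x": 0,"y": 0,"z": 0,"roll": -10.4,"gripper": 0},
])

```text
time_s: 16.0
eef_pos: [0.5971, -0.0723, 0.2971]
eef_rot: [-0.0, 0.985, -0.17, -0.002]
wrist_force: [0.1, -1.2, -0.1]
opening: -0.002
```

>>> move_arm([
  {"x": 0,"y": 0,"z": 0,"roll": -10.4,"gripper": 0},
  {"x": 0,"y": 0,"z": 0,"roll": -10.4,"gripper": 0},
  {"x": 0,"y": 0,"z": 0,"roll": -10.4,"gripper": 0},
  {"x": 0,"y": 0,"z": 0,"roll": -10.4,"gripper": 0},
  {"x": 0,"y": 0,"z": 0,"roll": -10.3,"gripper": 0},
])

```text
time_s: 16.62
eef_pos: [0.5971, -0.0723, 0.2971]
eef_rot: [-0.001, 0.96, 0.278, -0.002]
wrist_force: [0.1, -1.5, -0.6]
opening: -0.001
```

```bash
cat > gate.py <<'E'
from h import *
import sys
t=np.array([.6712,.0379]); th=np.radians(-2.74); Rm=np.array([[np.cos(th),-np.sin(th)],[np.sin(th),np.cos(th)]])
o=ctrl.get_obs(); T=T_tool(o); f=-T[:2,1]
piv=Rm@[-.045,-.0425]+t; d=T[:3,:3].T@np.r_[piv-T[:2,3],0]*1e3
print("t",o["time_s"],"z",T[2,3].round(4),"yaw in reader",np.degrees(np.arctan2(f[1],f[0])-th).round(1),"tool in reader",((T[:2,3]-t)@Rm*1e3).round(1),"pivot in tool",d[:2].round(1),"F",np.round(o["wrist_force"],1),"q6",o["q"][5].round(2))
E
python3 gate.py
```

```text
t 16.625 z 0.2971 yaw in reader 125.1 tool in reader [ -68.8 -113.6] pivot in tool [ 60.3 -44.5] F [ 0.1 -1.5 -0.6] q6 -0.88
```

>>> move_arm([
  {"x": 0,"y": 0,"z": 0,"roll": -9.5,"gripper": 0},
  {"x": 0,"y": 0,"z": 3.5,"roll": 0,"gripper": 0},
  {"x": 0,"y": 0,"z": 3.5,"roll": 0,"gripper": 0},
  {"x": 0,"y": 0,"z": 2.3,"roll": 0,"gripper": 0},
  {"x": 0,"y": 0,"z": 0,"roll": 0,"gripper": 0},
])

```text
time_s: 17.25
eef_pos: [0.5958, -0.0719, 0.2025]
eef_rot: [-0.002, 0.935, 0.354, -0.003]
wrist_force: [0.1, 0.3, 0.3]
opening: -0.001
```

```bash
python3 gate.py; python3 -c "
from h import *
cam('wrist','w18.png')"
```

```text
t 17.25 z 0.2025 yaw in reader 134.2 tool in reader [ -70.1 -113.3] pivot in tool [ 67.3 -33.2] F [0.1 0.3 0.3] q6 -1.04
```

>>> move_arm([
  {"x": 0,"y": -0.8,"z": 0,"roll": 0,"gripper": 0},
  {"x": 0,"y": -0.7,"z": 0,"roll": 0,"gripper": 0},
  {"x": -0.12,"y": -0.59,"z": 0,"roll": 5,"gripper": 0},
  {"x": -0.12,"y": -0.59,"z": 0,"roll": 5,"gripper": 0},
  {"x": -0.12,"y": -0.59,"z": 0,"roll": 5,"gripper": 0},
])

```text
time_s: 17.92
eef_pos: [0.5742, -0.0489, 0.2078]
eef_rot: [0.001, 0.974, 0.228, 0.001]
wrist_force: [0.3, -1.8, -1.1]
opening: 0.006
```

>>> move_arm([
  {"x": -0.12,"y": -0.59,"z": 0,"roll": 5,"gripper": 0},
  {"x": -0.12,"y": -0.59,"z": 0,"roll": 5,"gripper": 0},
  {"x": -0.12,"y": -0.59,"z": 0,"roll": 5,"gripper": 0},
  {"x": -0.12,"y": -0.59,"z": 0,"roll": 5,"gripper": 0},
  {"x": -0.12,"y": -0.59,"z": 0,"roll": 5,"gripper": 0},
])

```text
time_s: 18.55
eef_pos: [0.5601, -0.0223, 0.2076]
eef_rot: [0.0, 1.0, 0.012, 0.001]
wrist_force: [-1.1, -0.9, 0.9]
opening: -0.0
```

```bash
python3 gate.py; python3 -c "
from h import *
c=cam('wrist','w19.png')
a=load('w18.png')['img']
cv2.imwrite('pics/pair.png',np.vstack([cv2.resize(a,(440,275)),cv2.resize(c['img'],(440,275))])[:,:,::-1])"
```

```text
t 18.55 z 0.2076 yaw in reader 94.1 tool in reader [-108.1  -65.5] pivot in tool [ 64.6 -18.4] F [-1.1 -0.9  0.9] q6 -0.27
```

```bash
cat > ga.py <<'E'
from h import *
import sys
t=np.array([.6712,.0379]); th=np.radians(-2.74); Rm=np.array([[np.cos(th),-np.sin(th)],[np.sin(th),np.cos(th)]])
def ang(c):
    im=c["img"].astype(int); v,u=np.nonzero((im.min(2)>110)&(np.ptp(im,2)<40) if 0 else ((im.min(2)>110)&(im.max(2)-im.min(2)<40)))
    q=(ray(c,np.c_[u,v],.027)[:,:2]-t)@Rm*1e3-[-45,-42.5]; r=np.hypot(*q.T); a=np.arctan2(-q[:,0],q[:,1])
    for lo,hi in((20,50),(50,85)):
        s=(r>lo)&(r<hi)&(a>-.3)&(a<2.8); h,e=np.histogram(a[s],np.arange(-.3,2.9,.1)); print((lo,hi),[(round(x+.05,2),int(n)) for n,x in zip(h,e) if n>25])
ang(load(sys.argv[1]))
E
python3 ga.py w18.png; python3 ga.py w19.png
```

```text
(20, 50) [(np.float64(-0.25), 473), (np.float64(-0.15), 458), (np.float64(-0.05), 441), (np.float64(0.05), 537), (np.float64(0.15), 546), (np.float64(0.25), 465), (np.float64(0.35), 196), (np.float64(0.45), 85), (np.float64(0.55), 27), (np.float64(2.05), 27), (np.float64(2.15), 159), (np.float64(2.25), 454), (np.float64(2.35), 490), (np.float64(2.45), 261), (np.float64(2.65), 58), (np.float64(2.75), 133)]
(50, 85) [(np.float64(-0.25), 922), (np.float64(-0.15), 998), (np.float64(-0.05), 1044), (np.float64(0.05), 1170), (np.float64(0.15), 753), (np.float64(0.25), 37), (np.float64(2.25), 245), (np.float64(2.35), 723), (np.float64(2.45), 125)]
(20, 50) [(np.float64(-0.25), 490), (np.float64(-0.15), 454), (np.float64(-0.05), 452), (np.float64(0.05), 508), (np.float64(0.15), 504), (np.float64(0.25), 337), (np.float64(0.35), 123), (np.float64(0.45), 41), (np.float64(1.45), 82), (np.float64(1.55), 352), (np.float64(1.65), 419), (np.float64(1.75), 322), (np.float64(1.85), 31), (np.float64(2.65), 32), (np.float64(2.75), 84)]
(50, 85) [(np.float64(-0.25), 1199), (np.float64(-0.15), 1185), (np.float64(-0.05), 1252), (np.float64(0.05), 1319), (np.float64(0.15), 687), (np.float64(1.55), 135), (np.float64(1.65), 658), (np.float64(1.75), 184), (np.float64(2.15), 89)]
```

The gate is following (2.35 to 1.66 rad). Continuing the arc.

>>> move_arm([
  {"x": -0.12,"y": -0.59,"z": 0.15,"roll": 5,"gripper": 0},
  {"x": -0.12,"y": -0.59,"z": 0.15,"roll": 5,"gripper": 0},
  {"x": -0.12,"y": -0.59,"z": 0,"roll": 5,"gripper": 0},
  {"x": -0.12,"y": -0.59,"z": 0,"roll": 5,"gripper": 0},
  {"x": -0.12,"y": -0.59,"z": 0,"roll": 5,"gripper": 0},
])

```text
time_s: 19.23
eef_pos: [0.5587, 0.0074, 0.2044]
eef_rot: [0.0, 0.979, -0.204, 0.0]
wrist_force: [-0.2, -0.9, -0.4]
opening: -0.001
```

>>> move_arm([
  {"x": -0.12,"y": -0.59,"z": 0,"roll": 5,"gripper": 0},
  {"x": -0.12,"y": -0.59,"z": 0,"roll": 5,"gripper": 0},
  {"x": -0.12,"y": -0.59,"z": 0,"roll": 5,"gripper": 0},
  {"x": -0.12,"y": -0.59,"z": 0,"roll": 5,"gripper": 0},
  {"x": -0.12,"y": -0.59,"z": 0,"roll": 5,"gripper": 0},
])

```text
time_s: 19.85
eef_pos: [0.57, 0.035, 0.2045]
eef_rot: [-0.0, 0.911, -0.411, 0.001]
wrist_force: [-0.4, -0.5, -0.7]
opening: -0.004
```

```bash
python3 gate.py; python3 -c "
from h import *
cam('wrist','w20.png')"; python3 ga.py w20.png
```

```text
t 19.85 z 0.2045 yaw in reader 44.2 tool in reader [-100.9   -7.7] pivot in tool [ 63.9 -15.9] F [-0.4 -0.5 -0.7] q6 0.7
(20, 50) [(np.float64(-0.25), 511), (np.float64(-0.15), 506), (np.float64(-0.05), 500), (np.float64(0.05), 126), (np.float64(0.55), 33), (np.float64(0.65), 343), (np.float64(0.75), 436), (np.float64(0.85), 350), (np.float64(0.95), 77)]
(50, 85) [(np.float64(-0.25), 1344), (np.float64(-0.15), 1320), (np.float64(-0.05), 1291), (np.float64(0.05), 387), (np.float64(0.65), 244), (np.float64(0.75), 658), (np.float64(0.85), 113), (np.float64(1.15), 37), (np.float64(1.25), 69)]
```

>>> move_arm([
  {"x": -0.12,"y": -0.59,"z": 0,"roll": 5,"gripper": 0},
  {"x": -0.12,"y": -0.59,"z": 0,"roll": 5,"gripper": 0},
  {"x": -0.12,"y": -0.59,"z": 0,"roll": 5,"gripper": 0},
  {"x": -0.12,"y": -0.59,"z": 0,"roll": 5,"gripper": 0},
  {"x": -0.12,"y": -0.59,"z": 0,"roll": 5,"gripper": 0},
])

```text
time_s: 20.52
eef_pos: [0.5918, 0.0552, 0.2042]
eef_rot: [0.0, 0.801, -0.598, 0.0]
wrist_force: [-0.9, -1.0, 0.5]
opening: 0.001
```

>>> move_arm([
  {"x": -0.12,"y": -0.59,"z": 0,"roll": 5,"gripper": 0},
  {"x": -0.1,"y": -0.47,"z": 0,"roll": 4,"gripper": 0},
  {"x": -0.07,"y": -0.35,"z": 0,"roll": 3,"gripper": 0},
  {"x": 0,"y": 0,"z": 0,"roll": 0,"gripper": 0},
])

```text
time_s: 21.02
eef_pos: [0.605, 0.0612, 0.2042]
eef_rot: [-0.0, 0.735, -0.678, 0.0]
wrist_force: [0.2, -0.1, 0.2]
opening: 0.001
```

```bash
python3 gate.py; python3 -c "
from h import *
cam('wrist','w21.png')"; python3 ga.py w21.png
```

```text
t 21.025 z 0.2042 yaw in reader 7.4 tool in reader [-67.2  20.1] pivot in tool [ 64.9 -14. ] F [ 0.2 -0.1  0.2] q6 1.4
(20, 50) [(np.float64(-0.25), 118), (np.float64(-0.05), 210), (np.float64(0.05), 439), (np.float64(0.15), 415), (np.float64(0.25), 158), (np.float64(0.35), 27)]
(50, 85) [(np.float64(-0.25), 1057), (np.float64(-0.15), 742), (np.float64(-0.05), 239), (np.float64(0.05), 700), (np.float64(0.15), 274), (np.float64(0.55), 89)]
```

>>> move_arm([
  {"x": -0.04,"y": -0.24,"z": 0,"roll": 2,"gripper": 0},
  {"x": -0.04,"y": -0.24,"z": 0,"roll": 2,"gripper": 0},
  {"x": 0,"y": 0,"z": 0,"roll": 0,"gripper": 0},
])

```text
time_s: 21.45
eef_pos: [0.609, 0.0623, 0.2035]
eef_rot: [0.001, 0.71, -0.704, -0.001]
wrist_force: [-5.5, -0.5, 3.7]
opening: -0.005
```

>>> move_arm([
  {"x": -0.02,"y": -0.15,"z": 0,"roll": 1.5,"gripper": 0},
  {"x": 0,"y": 0,"z": 0,"roll": 0,"gripper": 0},
])

```text
time_s: 21.7
eef_pos: [0.6097, 0.0626, 0.2034]
eef_rot: [-0.002, -0.701, 0.714, 0.002]
wrist_force: [-9.7, 0.4, 8.8]
opening: 0.0
```

>>> move_arm([
  {"x": -0.02,"y": -0.15,"z": 0,"roll": 1,"gripper": 0},
  {"x": 0,"y": 0,"z": 0,"roll": 0,"gripper": 0},
])

```text
time_s: 21.95
eef_pos: [0.6104, 0.0629, 0.2032]
eef_rot: [-0.003, -0.694, 0.72, 0.003]
wrist_force: [-14.1, 0.4, 11.1]
opening: 0.003
```

```bash
python3 gate.py; python3 -c "
from h import *
cam('wrist','w22.png')"; python3 ga.py w22.png
```

```text
t 21.95 z 0.2032 yaw in reader 0.7 tool in reader [-61.9  22.1] pivot in tool [ 64.8 -16.1] F [-14.1   0.4  11.1] q6 1.52
(20, 50) [(np.float64(-0.25), 48), (np.float64(-0.15), 48), (np.float64(-0.05), 402), (np.float64(0.05), 436), (np.float64(0.15), 322), (np.float64(0.25), 68)]
(50, 85) [(np.float64(-0.25), 948), (np.float64(-0.15), 641), (np.float64(-0.05), 495), (np.float64(0.05), 565), (np.float64(0.15), 35), (np.float64(0.45), 96)]
```

Force built up to 14 N with the knob at x = -45: the gate is at its stop. I back off and rise for the final look.

>>> move_arm([
  {"x": 0,"y": 0.4,"z": 0,"roll": 0,"gripper": 0},
  {"x": 0,"y": 2,"z": 0,"roll": 0,"gripper": 0},
  {"x": 0,"y": 3,"z": -1,"roll": 0,"gripper": 0},
  {"x": 0,"y": 1,"z": -6,"roll": 0,"gripper": 0},
  {"x": 2.2,"y": -3,"z": -5,"roll": 0,"gripper": 0},
])

```text
time_s: 22.62
eef_pos: [0.5763, 0.043, 0.3246]
eef_rot: [-0.001, -0.695, 0.719, 0.001]
wrist_force: [1.8, -1.4, 0.1]
opening: -0.001
```

>>> move_arm([
  {"x": 0,"y": -5,"z": 0,"roll": 0,"gripper": 0},
  {"x": 0,"y": 0,"z": 0,"roll": 0,"gripper": 0},
  {"x": 0,"y": 0,"z": 0,"roll": 0,"gripper": 0},
])

```text
time_s: 23.0
eef_pos: [0.6275, 0.04, 0.3229]
eef_rot: [-0.0, -0.694, 0.72, 0.001]
wrist_force: [-0.1, -0.2, 1.0]
opening: -0.003
```

```bash
python3 gate.py; python3 -c "
from h import *
c=cam('wrist','w23.png')
t=np.array([.6712,.0379]); th=np.radians(-2.74); Rm=np.array([[np.cos(th),-np.sin(th)],[np.sin(th),np.cos(th)]])
for n,p in dict(pinL=[31,21.5,14],pinR=[31,-21.5,14],dish=[0,0,16],pivot=[-45,-42.5,27],knob=[-45,23.5,43]).items(): print(n,proj(c,np.r_[Rm@(np.array(p[:2])/1e3)+t,p[2]/1e3]).round(0))
a=c['img'][:200,200:440]; cv2.imwrite('pics/fin.png',cv2.resize(a,None,fx=3,fy=3,interpolation=cv2.INTER_CUBIC)[:,:,::-1])"; python3 ga.py w23.png
```

```text
t 23.0 z 0.3229 yaw in reader 0.7 tool in reader [-43.7   0. ] pivot in tool [42.5  1.8] F [-0.1 -0.2  1. ] q6 1.48
pinL [[293.  96.]]
pinR [[346.  97.]]
dish [[319. 136.]]
pivot [[369. 192.]]
knob [[288. 197.]]
(20, 50) [(np.float64(-0.25), 28), (np.float64(-0.05), 124), (np.float64(0.05), 149), (np.float64(0.15), 112)]
(50, 85) [(np.float64(-0.25), 308), (np.float64(-0.15), 253), (np.float64(-0.05), 160), (np.float64(0.05), 186)]
```

View pics/fin.png

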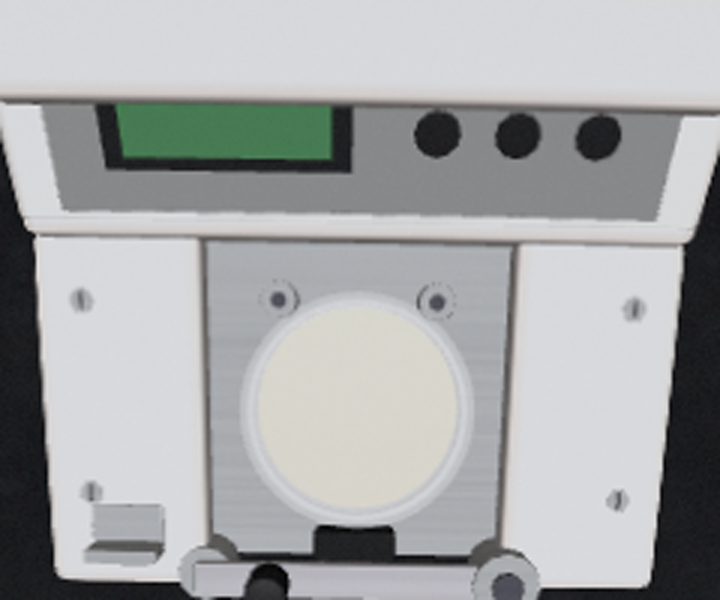

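Final view: the dish is against both pins, which show at crop (279,299) and (437,301). The pad sits right behind the dish at (355,540), and the gate arm lies straight across between both posts, y about 580. Handing in.

```bash
python3 -c "
from h import *
print(ctrl.hand_in(), ctrl.get_obs()['time_s'])"
```

```text
the job is handed in; nothing more can be done
the job is handed in; nothing more can be done
```

The culture dish is home against both locating pins and the swing gate is shut behind it. I handed the job in at about 23 s; no verdict came back.

I slid the dish flat along the bench with the fingertips part open as a cradle, through the posts, until it stopped against the pins at about 6 N. I then swung the gate round by its knob with the fingers shut until it stopped at about 14 N.

**Last checks:**
- **Final view:** it shows the dish touching both pins, the pad directly behind it and the arm straight across the entrance. The gate angle read as 0 to about 0.05 rad.
- **Robot:** it stood clear, touching nothing, with wrist force back to about 1 N.

**What disagreed or was not checked:**
- **Reader position:** my first estimate was about 3 mm short along the bay and 1.4 mm off sideways. I corrected it from close views and by feeling for contact.
- **Upward force:** the wrist showed about 11 N upward while pressing the gate at its stop. I took this as cross-coupling and did not look into it further.
- **Other objects:** I did not measure the spare dishes and the rest again at the end. No contact with them showed in the forces or pictures.

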